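# Try a thread pitch comb on a press spindle

## Robot

A 6-joint arm with a two-finger parallel gripper is mounted at the origin on the work surface. World frame = base frame: x ahead of the robot, y to its left, z up, the work surface at z = 0. Lengths are in m, angles in rad, forces in N, time in s.
With the tool pointing down it reaches from about 0.35 to 0.775 m from the base axis. Payload 7.3 kg.
Tool frame: the origin (TCP) lies between the finger pads; the fingertips stand 8 mm ahead of it and the grasp point (between the pads) lies 11 mm behind it (robot.nose_length is the distance from the TCP to the fingertips, in m); z points along the fingers, y is the line along which they close (so a half turn about z gives the same grasp; the last joint's range is limited). The gripper opens to 92 mm and grips with 3 to 60 N. Pads are 19 mm wide; open, the fingers measure 130 mm over their backs; the gripper's body (75 mm by 190 mm) begins 47 mm behind the grasp point.
Start: joints at [-1.46, 0.342, 1.524, -0, 1.275, -0.146], TCP at [0.133, -0.508, 0.235] pointing down, gripper open.
Joint ranges: [-2.53, 2.53], [-0.77, 2.02], [0.04, 2.7], [-1, 4.14], [0.28, 2.66], [-3.11, 3.11]. Speed limits (rad/s): [2.57, 2.57, 3.14, 3.14, 3.14, 3.14].

## Interface

Orientations are given as [roll, pitch, yaw] about the fixed x, y, z axes, in that order (R = Rz(yaw) Ry(pitch) Rx(roll)).
In Python, from cell import robot gives the robot as it stands. The module is installed in compiled form; this text tells all that it offers.
- The arm moves only by the shell command python3 -m jog 'ROWS' [FORCE]. ROWS is JSON, a list that holds one entry, the list of rows, each a list of 5 numbers: the gripper's target within -1 to 1 (fully open at 1, half-way at 0, shut at -1), then the shift along the tool's x, y, z in m, then the turn about the tool's z in rad. A call has 1 to 5 rows; each row is the pose to reach, as a shift and turn from the pose commanded when the call began, along the tool's axes at that moment; what a row does not reach only later rows make up. A row lasts 1/12 s, in which the tool goes at most 41.7 mm and 7.16 degrees, less where a joint would pass 70% of its speed; a pose out of reach is approached as far as the arm can. A call with a gripper value outside its range is refused whole. The fingers move at their own pace and stop on an object; FORCE is the grip in N (left out, the last holds). Time passes only in rows, so rows that repeat a pose let the fingers close. It gives the time, the measured TCP pose, the force, the opening and the grip force at its end, in the units of the state.
- robot.observe(): the state, without advancing time (a new reading comes with each control period).
- robot.read_camera(name): name is "side" or "top" or "wrist"; returns the picture (400x640x3 uint8, red, green, blue); there is no depth.
- robot.camera_model(name): a dict with "camera_matrix" (3x3 intrinsics, pixels), "position" and "attitude" of the camera in the world; the wrist camera has in their place "mount" (4x4, takes a point from camera to tool coordinates, whose origin is the TCP and whose axes are the flange's). Camera axes: x right, y down, z forward; pixel columns grow to the right and rows downward; lengths in m; the calibration is good to about 2 mm. A picture is of the moment at which its call begins: read the wrist's pose just before it. camera_model takes no time and is no camera call.
- robot.hand_in(): hands the job in; it is judged then, once.
The state is a dict: "time": time; "qpos": joint angles; "qvel": joint speeds; "joint_efforts": joint torques, N m; "tool_pos": TCP position; "tool_rot": TCP orientation; "contact_force": force on the tool from outside, world axes, zero at the start; "torque": the same for the moment, N m; "opening": finger opening in m; "grip_force": force on a finger pad.
Only numpy, scipy, OpenCV 4.12 (cv2) and the standard library are available. Lean on these libraries where they do the work, as an engineer would, in place of code of your own. Each camera call takes 0.05 s, during which the arm holds its last target. There are 200 camera calls.

## Task

Bring the comb leaf whose teeth match the thread of the big screw up to the side of the screw, lying flat on the stone ledge, until all its teeth are fully home in the grooves and its straight edge lies flush along the thread. Only then swing the hinged check bar over and fully down behind the leaf's back edge, to prove that the leaf sits flat. Leave the other leaf, the tube rack and the beaker where they are.

Things in the scene. Friction and masses are not known exactly. Their poses are not given: they have to be found in the camera images.
- screw_mid (a point): Fixed steel screw lying level in two saddles; this point is on its axis, at the middle of its 280 mm thread. y along the screw, z up, -x = side of the ledge and leaves. 52 mm over the crests; pitch 12 mm, 8 mm deep, 60 degree V, crest flats 1.2 mm wide; on the ledge side grooves are centred at y = 0, +-12, +-24.. mm, crests at +-6, +-18.. +-138. Place and yaw of the bench vary.
- ledge (a point): Middle of the flat top of the dark stone ledge beside the screw, fixed to the same bench (same axes as screw_mid): 166 mm (x) by 350 mm (y), top 40 mm above the table and 4 mm below the screw's axis. This point is 110 mm from the axis, on its -x side; the ledge's near edge almost touches the crests.
- leaf_nine_center (a point): Centre of the matching leaf, half-way up its 8 mm: a loose steel plate (0.25 to 0.5 kg) flat on the ledge, 45 mm (x) by 116 mm (y), with nine 60 degree V teeth, 12 mm pitch, 6.8 mm long, tips 2 mm wide, on its +x long edge, the middle one at y = 0. The -x long edge, 22.5 mm from here, is plain. At the start the teeth face the screw within 0.25 rad, about 70 mm from it.
- leaf_nine_root (a point): Middle of the line of tooth roots of the same leaf (the straight +x edge of its plate, 22.5 mm from the centre, half-way up). With the leaf fully home this edge touches the crests: this point is then at x = -26 mm, z = 0 and y = a multiple of 12 mm (up to 84 either way) from screw_mid, with parallel axes.
- leaf_six_center (a point): Centre of the other leaf: same plate size and steel, but six teeth at 18 mm pitch, 9 mm long, so it does not fit this thread. It lies flat on the ledge about 160 mm from the first one along the ledge (the two change places). To be left alone.
- check_bar (a joint): Angle of the check bar about the screw's axis (rad): 0 = fully down against its stop, just above the ledge behind a seated leaf; grows as it is raised; 1.57 = above the screw, 2.1 = leaning back beyond it (stop). Starts at 1.4 to 2.0. Stiff hinge: it stays where left and takes about 3 N at the bar to move. A leaf in its way stops it at about 0.1.
- bar_mid (a point): Middle of the check bar: round aluminium bar, 12 mm thick, 318 mm long, parallel to the screw, on a thin arm at each end, turning about the screw's axis at 79 mm radius. When down its centre is 79 mm from the axis on the ledge side, 6.5 mm above the ledge and 8 mm behind a seated leaf's back edge (2 mm gap). It starts raised, above the screw.
- tube_rack: Round white test tube rack, 140 mm diameter, 170 mm high, to the right of the bench; origin at the centre of its underside. A bystander.
- beaker: Glass beaker, 80 mm diameter, 100 mm high, to the left of the bench; origin at the centre of its underside. A bystander.
Mind the look-alikes: they are no part of the job. What is shaped like the part that bears leaf_nine_center but brown is not meant.

How it is judged:
On the way:
1. the matching leaf is fully home in the thread, flat and square, while the check bar is still raised (x of leaf_nine_root in the frame of screw_mid between -0.0285 and -0.023 m and y of leaf_nine_root in the frame of screw_mid between -0.088 and 0.088 m and z of leaf_nine_root in the frame of screw_mid between -0.002 and 0.002 m and angle between leaf_nine_root's own z axis and vertical below 0.04 rad and angle between the x axis of leaf_nine_root and the x axis of screw_mid, either way round below 0.03 rad and value of joint check_bar above 0.5 rad), for 0.2 s.
At the end, for the whole second after the job is handed in: The nine-tooth leaf lies flat on the ledge (tilt under 0.04 rad), its tooth-root edge within 2.5 mm of touching the crests, square to the screw within 0.03 rad, all nine teeth in the thread (within 88 mm of the middle), at rest, and the check bar is down (angle under 0.05 rad) (x of leaf_nine_root in the frame of screw_mid between -0.0285 and -0.023 m and y of leaf_nine_root in the frame of screw_mid between -0.088 and 0.088 m and z of leaf_nine_root in the frame of screw_mid between -0.002 and 0.002 m and angle between leaf_nine_root's own z axis and vertical below 0.04 rad and angle between the x axis of leaf_nine_root and the x axis of screw_mid, either way round below 0.03 rad and value of joint check_bar below 0.05 rad and linear speed of leaf_nine below 0.01 m/s).
It fails at once if the other leaf is moved more than 15 mm (distance of leaf_six_center from where it was at the start of the episode above 0.015 m).
It fails at once if the tube rack is moved more than 20 mm (distance of tube_rack from where it was at the start of the episode above 0.02 m).
It fails at once if the beaker is moved more than 20 mm (distance of beaker from where it was at the start of the episode above 0.02 m).
It also fails if it takes over 58 s, if anything falls off the work surface, if the arm or the gripper's body presses on something with over 40 N, if the wrist force passes 120 N, or if a joint passes its speed limit or range.

## Working session

There is one attempt and no reset: what is moved stays moved. The work goes in short steps, Python scripts to look and compute and a shell command to move; the robot and the scene stay as the last step left them, time stands still between calls to the robot, and variables do not carry over. Pictures are saved under pics/ and viewed, at most 10 in all, crops included, and the job is handed in when it is done.

```bash
mkdir -p pics
python3 - <<'E'
from cell import robot
import cv2,numpy as np
for n in("top","side"):
    im=robot.read_camera(n); cv2.imwrite(f"pics/{n}0.png",im[...,::-1])
    print(n,robot.camera_model(n))
print(robot.camera_model("wrist"))
print(robot.observe())
E
```

```text
top {'camera_matrix': array([[374.78516829,   0.        , 315.83518767],
       [  0.        , 374.78516829, 200.61047697],
       [  0.        ,   0.        ,   1.        ]]), 'position': array([ 0.30592536, -0.01034695,  1.27909403]), 'attitude': array([-2.92853250e+00, -4.65210323e-04, -1.49961216e+00])}
side {'camera_matrix': array([[420.94896669,   0.        , 324.58501343],
       [  0.        , 420.94896669, 200.97449375],
       [  0.        ,   0.        ,   1.        ]]), 'position': array([0.03734012, 1.05423252, 0.95627868]), 'attitude': array([-2.2317811 ,  0.00271856, -2.67667235])}
{'camera_matrix': array([[324.96276523,   0.        , 318.9713305 ],
       [  0.        , 324.96276523, 194.67333087],
       [  0.        ,   0.        ,   1.        ]]), 'mount': array([[-1.80749346e-04, -9.56685062e-01, -2.91124818e-01,
         7.95590884e-02],
       [ 9.99999355e-01, -4.99243602e-04,  1.01973328e-03,
        -2.85296802e-04],
       [-1.12090580e-03, -2.91124446e-01,  9.56684535e-01,
        -1.51524193e-01],
       [ 0.00000000e+00,  0.00000000e+00,  0.00000000e+00,
         1.00000000e+00]])}
{'time': 0.1, 'qpos': array([-1.46004270e+00,  3.42653250e-01,  1.52489613e+00, -4.52099206e-06,
        1.27540699e+00, -1.45998347e-01]), 'qvel': array([ 0.00165958, -0.00285021, -0.00295874,  0.00180025,  0.00160552,
        0.00068854]), 'joint_efforts': array([ 1.27133346e-03, -4.32007027e+01, -2.44693798e+01,  7.18570291e-02,
        5.25679090e-02, -5.00313945e-05]), 'tool_pos': array([ 0.1333014 , -0.50744017,  0.2341232 ]), 'tool_rot': array([-3.14024282e+00, -1.94116243e-04,  2.56753158e-01]), 'contact_force': array([-0.20152997, -0.32776786, -0.29664031]), 'torque': array([-0.00094187, -0.03071226, -0.02654203]), 'grip_force': 0.0, 'opening': 0.09211770500750986}
```

View pics/top0.png

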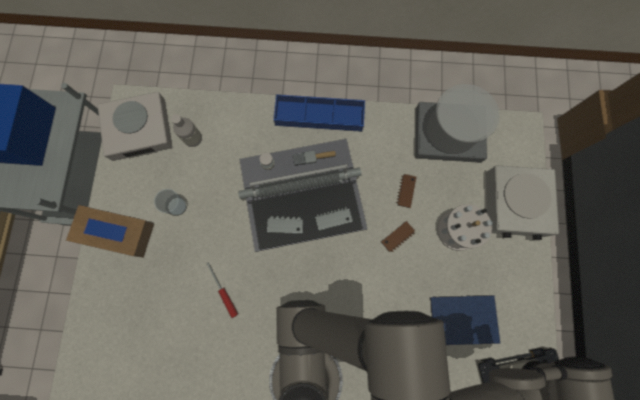

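View pics/side0.png

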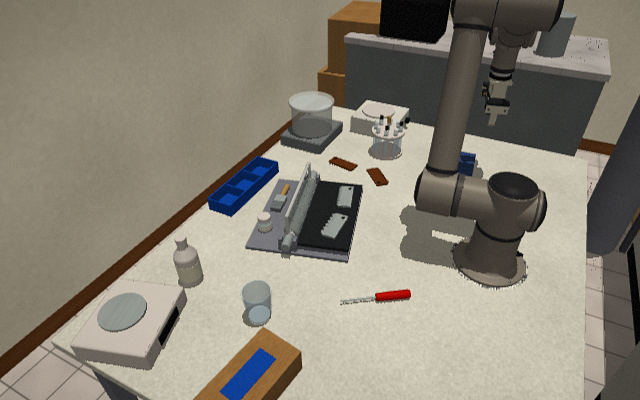

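The top view shows four leaf-like parts. Two are steel on the dark ledge, at (285,226) and (334,218). Two are brown look-alikes off the bench, at (406,190) and (398,236), which are not meant. I'll enlarge the steel ones to count teeth and measure them at the same time.

```bash
cat > h.py <<'E'
from cell import robot
import cv2,numpy as np
from scipy.spatial.transform import Rotation as R
def cam(n,o=None):
    m=robot.camera_model(n);K=m["camera_matrix"]
    if n=="wrist":
        o=o or robot.observe(); T=R.from_euler('xyz',o["tool_rot"]).as_matrix(); M=m["mount"]
        return K,T@M[:3,:3],T@M[:3,3]+o["tool_pos"]
    return K,R.from_euler('xyz',m["attitude"]).as_matrix(),m["position"]
def ray(c,uv,z):
    K,A,p=c; uv=np.atleast_2d(np.array(uv,float))
    d=np.c_[uv,np.ones(len(uv))]@np.linalg.inv(K).T@A.T
    return p+d*((z-p[2])/d[:,2])[:,None]
def proj(c,X):
    K,A,p=c; q=(np.atleast_2d(X)-p)@A@K.T
    return q[:,:2]/q[:,2:]
E
python3 - <<'E'
from h import *
im=cv2.imread("pics/top0.png");c=cam("top")
cv2.imwrite("pics/crop.png",np.vstack([cv2.resize(im[135:255,235:375],(700,600),interpolation=cv2.INTER_CUBIC)]))
hsv=cv2.cvtColor(im,cv2.COLOR_BGR2HSV)
# dark ledge and bright leaves in it
roi=np.zeros(im.shape[:2],np.uint8);roi[175:255,240:375]=1
g=cv2.cvtColor(im,cv2.COLOR_BGR2GRAY)
d=((g<70)&(roi>0)).astype(np.uint8)
cs=max(cv2.findContours(d,cv2.RETR_EXTERNAL,2)[0],key=cv2.contourArea)
hull=cv2.convexHull(cs); b=cv2.boxPoints(cv2.minAreaRect(hull)); print("ledge box",b.tolist()); W=ray(c,b,.04);print(W.round(4))
mk=np.zeros_like(d);cv2.fillPoly(mk,[hull],1)
l=((g>110)&(mk>0)).astype(np.uint8)
for k in cv2.findContours(l,cv2.RETR_EXTERNAL,2)[0]:
    if cv2.contourArea(k)>150:
        r=cv2.minAreaRect(k);bb=cv2.boxPoints(r);w=ray(c,bb,.048);print(r,w[:,:2].round(4).tolist(),w.mean(0).round(4))
for p in [(176,205),(469,228),(248,196),(354,175)]: print(p,ray(c,p,.05).round(3))
E
```

```text
ledge box [[246.92306518554688, 196.6154022216797], [353.0769348144531, 175.38462829589844], [363.6922912597656, 228.46156311035156], [257.5384216308594, 249.6923370361328]]
[[ 0.5705  0.2422  0.04  ]
 [ 0.6708 -0.1131  0.04  ]
 [ 0.4901 -0.1575  0.04  ]
 [ 0.3949  0.1877  0.04  ]]
((284.6620788574219, 225.05517578125), (32.88601303100586, 12.62291431427002), 4.763641834259033) [[0.4613, 0.1595], [0.5035, 0.1601], [0.502, 0.0506], [0.4599, 0.0507]] [0.4817 0.1052 0.048 ]
((333.51287841796875, 219.2464141845703), (11.562216758728027, 32.652557373046875), 74.47589111328125) [[0.5125, 0.0025], [0.5495, -0.1004], [0.5126, -0.1126], [0.476, -0.0104]] [ 0.5127 -0.0552  0.048 ]
(176, 205) [[0.523 0.474 0.05 ]]
(469, 228) [[ 0.515 -0.503  0.05 ]]
(248, 196) [[0.571 0.237 0.05 ]]
(354, 175) [[ 0.669 -0.115  0.05 ]]
```

View pics/crop.png

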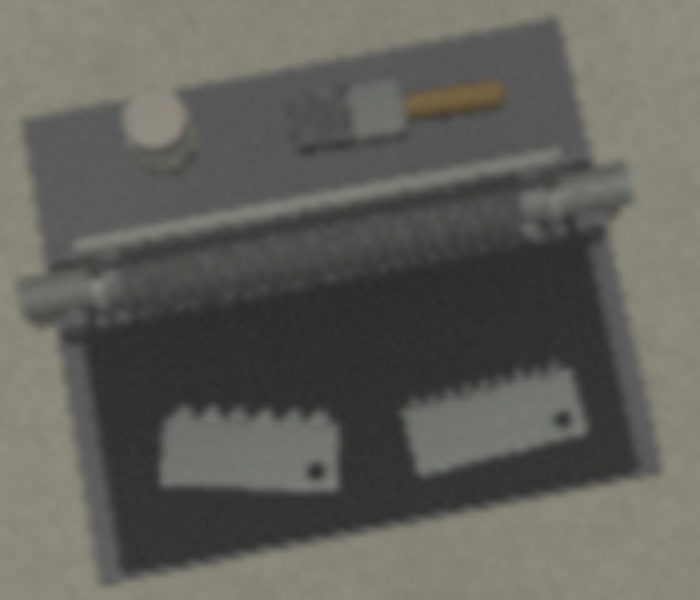

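The crop settles it. The steel leaf at top-view (334,218) (crop (495,420)) has nine fine teeth, so it is the matching one. The steel leaf at (285,226) has six coarse teeth, and the brown ones don't count. I'll move over the bench for a wrist view.

```bash
python3 -m jog '[[[1,0.033,-0.022,0,0],[1,0.066,-0.044,0,0],[1,0.099,-0.066,0,0],[1,0.132,-0.088,0,0],[1,0.165,-0.11,0,0]]]'
python3 -m jog '[[[1,0.033,-0.022,0,0],[1,0.066,-0.044,0,0],[1,0.099,-0.066,0,0],[1,0.132,-0.088,0,0],[1,0.165,-0.11,0,0]]]'
python3 -m jog '[[[1,0.033,-0.022,0,0],[1,0.066,-0.044,0,0],[1,0.099,-0.066,0,0],[1,0.132,-0.088,0,0],[1,0.165,-0.11,0,0]]]'
python3 -m jog '[[[1,0,0,0,0],[1,0,0,0,0],[1,0,0,0,0]]]'
python3 - <<'E'
from h import *
o=robot.observe();im=robot.read_camera("wrist");cv2.imwrite("pics/w1.png",im[...,::-1]);print(o)
E
```

```text
time: 0.52
tool_pos: [0.2657, -0.3578, 0.2344]
tool_rot: [-3.141, 0.0, 0.256]
contact_force: [1.6, 0.1, 0.4]
opening: 0.0917
grip_force: 0.0
time: 0.93
tool_pos: [0.3975, -0.2094, 0.2346]
tool_rot: [-3.142, 0.0, 0.257]
contact_force: [0.8, -0.3, -0.7]
opening: 0.0919
grip_force: 0.0
time: 1.35
tool_pos: [0.5291, -0.061, 0.2344]
tool_rot: [-3.142, 0.001, 0.257]
contact_force: [0.1, -1.1, -0.4]
opening: 0.092
grip_force: 0.0
time: 1.6
tool_pos: [0.5278, -0.0629, 0.2341]
tool_rot: [-3.141, 0.002, 0.258]
contact_force: [0.8, -0.9, -0.2]
opening: 0.0919
grip_force: 0.0
{'time': 1.6, 'qpos': array([-2.62477472e-01,  3.55332241e-01,  1.50592711e+00, -5.83172024e-04,
        1.28179514e+00,  1.05088698e+00]), 'qvel': array([-0.03007864, -0.01501838,  0.01018916,  0.00049268, -0.00171014,
       -0.00073578]), 'joint_efforts': array([ 1.14613440e+00, -4.35860252e+01, -2.49009150e+01,  1.58065287e-01,
       -7.62265990e-02,  2.17459729e-02]), 'tool_pos': array([ 0.52779847, -0.06287682,  0.23412949]), 'tool_rot': array([-3.14135130e+00,  1.54630249e-03,  2.57598675e-01]), 'contact_force': array([ 0.8184558 , -0.94796857, -0.17176168]), 'torque': array([0.06393884, 0.08119231, 0.0047646 ]), 'grip_force': 0.0, 'opening': 0.09188159853483487}
```

View pics/w1.png

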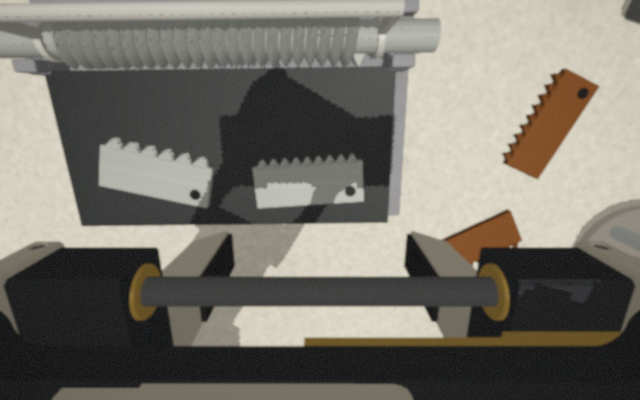

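The wrist view shows the nine-tooth leaf at corners ~(253,165),(362,160),(364,202),(258,208). The six-tooth leaf is at left (155,170), the screw's ledge-side crests run along row ~65 and the raised bar is at row ~10. Next I'll measure the bench frame, the leaf and the groove phase.

Run:
```python
from h import *
o=dict(tool_pos=np.array([0.52779847,-0.06287682,0.23412949]),tool_rot=np.array([-3.1413513,1.5463e-3,2.57598675e-01]))
c=cam("wrist",o);im=cv2.imread("pics/w1.png");g=cv2.cvtColor(im,cv2.COLOR_BGR2GRAY)
L=ray(c,[(48,68),(392,65),(387,221),(82,224)],.04);print("ledge corners",L.round(4).tolist())
ends=ray(c,[(46,45),(360,43)],.07); print("thread ends top",ends.round(4).tolist())
m=np.zeros_like(g);m[150:215,240:375]=255
mk=((g>62)&(m>0)).astype(np.uint8)
k=max(cv2.findContours(mk,cv2.RETR_EXTERNAL,1)[0],key=cv2.contourArea)
print("area",cv2.contourArea(k),cv2.boundingRect(k))
np.save("k.npy",k)
w=ray(c,k[:,0],.048)[:,:2]
# back edge fit
a=.34;
for it in range(3):
    ex=np.array([np.cos(a),np.sin(a)]);ey=np.array([-ex[1],ex[0]])
    X,Y=w@ex,w@ey
    ym=(Y.max()+Y.min())/2
    s=(X<np.percentile(X,1)+.006)&(abs(Y-ym)<.05)
    p=np.polyfit(Y[s],X[s],1);a-=np.arctan(p[0])
print("leaf yaw",a,"Y ext",Y.min(),Y.max(),"X ext",np.percentile(X,[0.5,50,99.5]),"n",s.sum())
xc=p[1]+p[0]*ym+.0225
C=xc*ex+ym*ey;print("leaf centre",C)
print(g[155:215:4,310].tolist(), g[100,200:320:10].tolist())
```

```text
ledge corners [[0.5615, 0.2241, 0.04], [0.6511, -0.1053, 0.04], [0.4921, -0.1525, 0.04], [0.4, 0.1835, 0.04]]
thread ends top [[0.5845, 0.2031, 0.07], [0.6572, -0.0665, 0.07]]
area 6509.5 (240, 153, 135, 62)
leaf yaw 0.26034474415889797 Y ext -0.25680642315926416 -0.10856554641045289 X ext [0.44812782 0.47915563 0.51507875] n 79
leaf centre [ 0.50221048 -0.05593186]
[41, 72, 101, 118, 119, 121, 120, 142, 189, 192, 190, 176, 141, 40, 38] [76, 68, 70, 74, 74, 39, 35, 35, 39, 37, 40, 41]
```

Run:
```python
from h import *
o=dict(tool_pos=np.array([0.52779847,-0.06287682,0.23412949]),tool_rot=np.array([-3.1413513,1.5463e-3,2.57598675e-01]))
c=cam("wrist",o);im=cv2.imread("pics/w1.png");g=cv2.cvtColor(im,cv2.COLOR_BGR2GRAY)
m=np.zeros_like(g);m[148:215,244:372]=255
mk=((g>88)&(m>0)).astype(np.uint8)
k=max(cv2.findContours(mk,cv2.RETR_EXTERNAL,1)[0],key=cv2.contourArea)
w=ray(c,k[:,0],.048)[:,:2];a=.33
for it in range(4):
    ex=np.array([np.cos(a),np.sin(a)]);ey=np.array([-ex[1],ex[0]])
    X,Y=w@ex,w@ey;ym=(Y.max()+Y.min())/2
    s=(X<X.min()+.006)&(abs(Y-ym)<.05)
    p=np.polyfit(Y[s],X[s],1);a-=np.arctan(p[0])
C=(np.polyval(p,ym)+.0225)*ex+ym*ey
print("leaf yaw",a,"W",np.ptp(Y),"H",np.ptp(X),"centre",C)
b=.266;bx=np.array([np.cos(b),np.sin(b)]);by=np.array([-bx[1],bx[0]])
L=ray(c,[(82,224),(387,221)],.04)[:,:2].mean(0)
S=L+.193*bx;print("screw mid est",S)
# crest profile near axis height
ys=np.arange(-.15,.15,.0005)
for x in(-.027,-.025,-.023,-.021,-.019):
    q=np.c_[S+x*bx+ys[:,None]*by,np.full(len(ys),.044)]
    uv=proj(c,q).astype(np.float32)
    v=cv2.remap(g,uv[:,0],uv[:,1],cv2.INTER_LINEAR)[:,0].astype(float)
    z=abs(ys)<.1
    f=np.sum((v[z]-v[z].mean())*np.exp(-2j*np.pi*ys[z]/.012))
    print(x,v.mean().round(),"amp",(abs(f)*2/z.sum()).round(1),"bright at y=",(-np.angle(f)/2/np.pi*12).round(2),"mod 12; row",uv[300])
print("leaf in bench",(C-S)@bx,(C-S)@by,a-b)
cv2.imwrite("pics/w1c.png",cv2.resize(im[0:230,30:420],None,fx=2,fy=2,interpolation=cv2.INTER_CUBIC))
```

```text
leaf yaw 0.3298751067419512 W 0.11925781742630515 H 0.05498347658990771 centre [ 0.51245304 -0.05516614]
screw mid est [0.6322379  0.06618655]
-0.027 124.0 amp 13.9 bright at y= 0.65 mod 12; row [218.97891  66.36476]
-0.025 114.0 amp 12.7 bright at y= 0.34 mod 12; row [218.77736  64.17436]
-0.023 110.0 amp 8.2 bright at y= -0.59 mod 12; row [218.57507  61.97588]
-0.021 111.0 amp 6.1 bright at y= -1.57 mod 12; row [218.37202   59.769276]
-0.019 114.0 amp 5.1 bright at y= -1.98 mod 12; row [218.16823  57.55451]
leaf in bench -0.14747253960865989 -0.08559637219870245 0.06387510674195118
```

View pics/w1c.png

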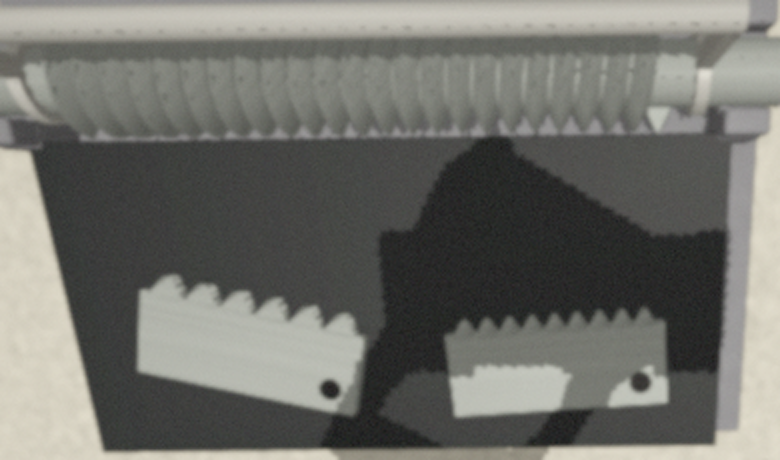

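Bench yaw is ≈0.266. The nine leaf is at bench (-147,-86..-90) mm and 0.064 rad off square. I'll go behind it with two separated fingertips and push, steering slightly toward +y so it ends nearer the middle.

```bash
python3 -m jog '[[[0.5,-0.028,-0.006,0,-0.0085],[0.5,-0.055,-0.011,0,-0.0085],[0.5,-0.055,-0.011,0.04,-0.0085],[0.5,-0.055,-0.011,0.08,-0.0085],[0.5,-0.055,-0.011,0.11,-0.0085]]]'
python3 -m jog '[[[0.5,0,0,0.03,0],[0.5,0,0,0.06,0],[0.5,0,0,0.07,0],[0.5,0,0,0.073,0],[0.5,0,0,0.073,0]]]'
python3 - <<'E'
from h import *
o=robot.observe();im=robot.read_camera("wrist");cv2.imwrite("pics/w2.png",im[...,::-1]);print(o["tool_pos"],o["tool_rot"],o["contact_force"])
S=np.array([.6322379,.06618655]);b=.266;bx=np.array([np.cos(b),np.sin(b)]);by=np.array([-bx[1],bx[0]]);d=o["tool_pos"][:2]-S;print(d@bx,d@by)
E
```

```text
time: 2.07
tool_pos: [0.4706, -0.0674, 0.1234]
tool_rot: [3.141, 0.0, 0.262]
contact_force: [0.4, -0.3, -0.5]
opening: 0.0697
grip_force: 0.0
time: 2.48
tool_pos: [0.4716, -0.0672, 0.0514]
tool_rot: [-3.141, 0.001, 0.263]
contact_force: [0.1, 0.0, -0.9]
opening: 0.0687
grip_force: 0.0
[ 0.47158421 -0.06718496  0.05140517] [-3.14103560e+00  1.22456131e-03  2.63350765e-01] [ 0.05786738  0.02827047 -0.87884231]
-0.19006344731700367 -0.0864491292545465
```

View pics/w2.png

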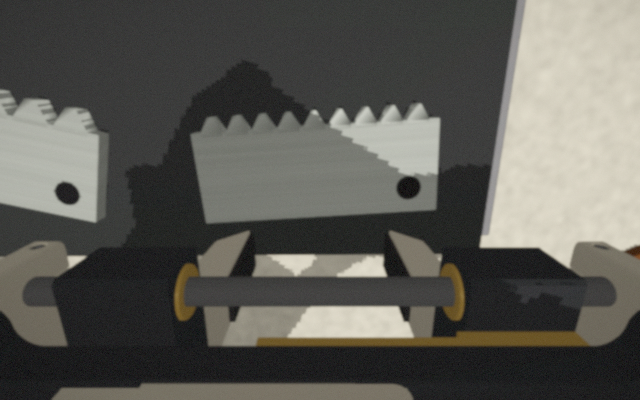

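The view shows the fingertips ~15 mm behind the leaf's back edge (row ~217), centred on it (cols 220-410 against 200-437). Pushing now.

```bash
python3 -m jog '[[[0.5,0.008,0,0,0],[0.5,0.014,0,0,0],[0.5,0.02,0,0,0],[0.5,0.026,0,0,0],[0.5,0.032,0,0,0]]]'
python3 -m jog '[[[0.5,0.007,-0.001,0.001,0],[0.5,0.014,-0.002,0.001,0],[0.5,0.021,-0.003,0.001,0],[0.5,0.028,-0.004,0.001,0],[0.5,0.035,-0.005,0.001,0]]]'
python3 -m jog '[[[0.5,0.006,-0.001,0,0],[0.5,0.012,-0.002,0,0],[0.5,0.018,-0.003,0,0],[0.5,0.023,-0.004,0,0],[0.5,0.023,-0.004,0,0]]]'
python3 - <<'E'
from h import *
o=robot.observe();im=robot.read_camera("wrist");cv2.imwrite("pics/w3.png",im[...,::-1]);print(o["tool_pos"].tolist(),o["tool_rot"].tolist(),o["contact_force"])
S=np.array([.6322379,.06618655]);b=.266;bx=np.array([np.cos(b),np.sin(b)]);by=np.array([-bx[1],bx[0]]);d=o["tool_pos"][:2]-S;print(d@bx,d@by)
E
```

```text
time: 2.95
tool_pos: [0.5037, -0.0577, 0.0522]
tool_rot: [3.141, 0.0, 0.266]
contact_force: [-4.4, -0.8, 3.9]
opening: 0.069
grip_force: 2.3
time: 3.37
tool_pos: [0.5363, -0.0435, 0.0507]
tool_rot: [3.141, 0.0, 0.265]
contact_force: [-4.5, -1.6, 4.0]
opening: 0.0691
grip_force: 2.4
time: 3.78
tool_pos: [0.5583, -0.0334, 0.0507]
tool_rot: [3.141, -0.002, 0.266]
contact_force: [-0.1, -0.1, -0.3]
opening: 0.0687
grip_force: 0.0
[0.5582705045487343, -0.03341851275710678, 0.050664719931883845] [3.141184547221652, -0.001967438584360881, 0.2655514794181266] [-0.13432943 -0.0650009  -0.25282765]
-0.09754957435392643 -0.07665784147795243
```

View pics/w3.png

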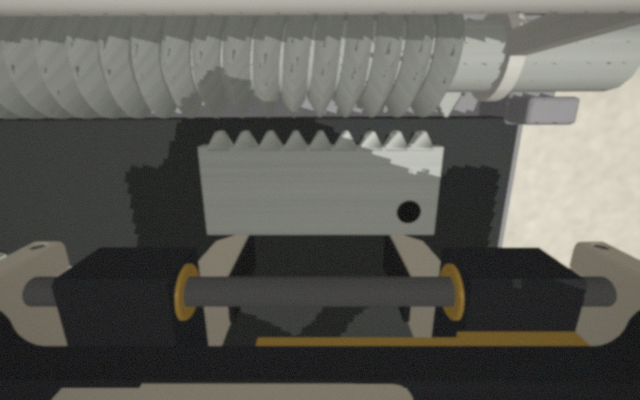

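The leaf is now square with teeth at cols 220…422 (row ~132), just short of the crests (row ~115). I'll check the tooth/groove phase.

Run:
```python
from h import *
o=dict(tool_pos=np.array([0.5582705045487343,-0.03341851275710678,0.050664719931883845]),tool_rot=np.array([3.141184547221652,-0.001967438584360881,0.2655514794181266]))
c=cam("wrist",o);im=cv2.imread("pics/w3.png");g=cv2.cvtColor(im,cv2.COLOR_BGR2GRAY)
S=np.array([.6322379,.06618655]);b=.2655;bx=np.array([np.cos(b),np.sin(b)]);by=np.array([-bx[1],bx[0]])
def bf(uv,z): d=ray(c,uv,z)[:,:2]-S; return np.c_[d@bx,d@by]*1000
print("tips",bf([(220,131),(320,131),(422,131)],.048).round(1).tolist())
print("back corners",bf([(206,235),(435,234)],.048).round(1).tolist())
print("crest line row117",bf([(320,117)],.044).round(1), "ledge edge", bf([(200,119)],.04).round(1))
print("thread right end row 105",bf([(447,108)],.044).round(1))
for r in range(100,124,3):
    v=g[r,200:450].astype(float);u=np.arange(200,450);y=bf(np.c_[u,np.full(250,r)],.044)[:,1]
    f=np.sum((v-np.poly1d(np.polyfit(y,v,2))(y))*np.exp(-2j*np.pi*y/12));print(r,v.mean().round(),(abs(f)/125).round(1),(-np.angle(f)/2/np.pi*12).round(2))
for r in (134,137,140):
    v=g[r,200:440].astype(float);u=np.arange(200,440);y=bf(np.c_[u,np.full(240,r)],.048)[:,1]
    f=np.sum((v-v.mean())*np.exp(-2j*np.pi*y/12));print("teeth",r,(abs(f)/120).round(1),(-np.angle(f)/2/np.pi*12).round(2))
cv2.imwrite("pics/w3c.png",cv2.resize(im[80:150,190:460],None,fx=2.9,fy=2.9,interpolation=cv2.INTER_CUBIC))
```

```text
tips [[-33.7, -30.3], [-33.7, -77.1], [-33.7, -124.9]]
back corners [[-86.6, -18.4], [-86.1, -136.4]]
crest line row117 [[-27.6 -77.1]] ledge edge [[-28.7 -18.6]]
thread right end row 105 [[ -23.5 -137. ]]
100 117.0 4.3 -4.98
103 116.0 1.5 5.53
106 115.0 1.5 3.61
109 115.0 3.2 1.97
112 107.0 2.7 -5.93
115 97.0 6.5 -5.52
118 50.0 4.2 -4.92
121 52.0 0.4 -5.57
teeth 134 55.1 -5.41
teeth 137 58.7 -5.34
teeth 140 47.4 -5.06
```

View pics/w3c.png

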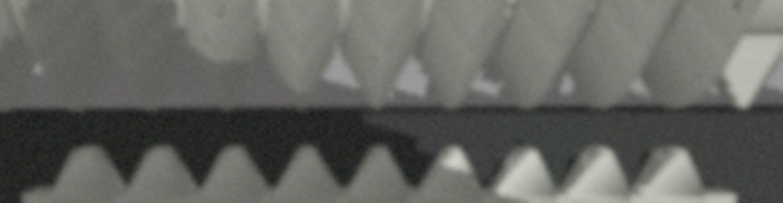

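The enlarged crop shows the tooth tips (cols 306, 379, 455, 528…) facing the crests (302, 375, 449, 528, 602, 675), with the last crest at 742. The leaf is half a pitch off and needs +6 mm along bench y. I'll back off, close the fingers and nudge it from its right end.

```bash
cat >> h.py <<'E'
def bench():
    o=robot.observe();S=np.array([.6322379,.06618655]);b=.2655;d=o["tool_pos"][:2]-S
    bx=np.array([np.cos(b),np.sin(b)]);by=np.array([-bx[1],bx[0]])
    print("bench mm",(d@bx*1e3).round(1),(d@by*1e3).round(1),"z",(o["tool_pos"][2]*1e3).round(1),"yaw",o["tool_rot"][2].round(4),"F",o["contact_force"].round(1),"open",o["opening"].round(4))
E
python3 -m jog '[[[0.5,-0.01,0,0,0],[-1,-0.01,0,-0.03,0],[-1,0.01,0.03,-0.03,0],[-1,0.032,0.065,-0.03,0],[-1,0.032,0.088,-0.03,0]]]'
python3 -m jog '[[[-1,0,0,0,0],[-1,0,0,0,0],[-1,0,0,0,0],[-1,0,0,0,0],[-1,0,0,0,0]]]'
python3 -c "from h import *;bench()"
```

```text
time: 4.25
tool_pos: [0.6154, -0.1121, 0.082]
tool_rot: [3.138, -0.007, 0.266]
contact_force: [-0.5, -0.7, -1.0]
opening: 0.0469
grip_force: 0.0
time: 4.67
tool_pos: [0.6104, -0.1093, 0.0807]
tool_rot: [-3.141, 0.0, 0.266]
contact_force: [0.1, 0.3, -0.8]
opening: 0.0131
grip_force: 0.0Traceback (most recent call last):
  File "<string>", line 1, in <module>
    from h import *;bench()
                    ~~~~~^^
  File "h.py", line 20, in bench
    print("bench mm",(d@bx*1e3).round(1),(d@by*1e3).round(1),"z",(o["tool_pos"][2]*1e3).round(1),"yaw",o["tool_rot"][2].round(4),"F",o["contact_force"].round(1),"open",o["opening"].round(4))
                                                                                                                                                                        ^^^^^^^^^^^^^^^^^^
AttributeError: 'float' object has no attribute 'round'
```

```bash
sed -i 's/o\["opening"\].round(4)/round(float(o["opening"]),4)/' h.py
python3 -m jog '[[[-1,0,0,0,0],[-1,0,0,0.012,0],[-1,0,0,0.024,0],[-1,0,0,0.03,0],[-1,0,0,0.03,0]]]'
python3 -c "from h import *;bench()"
python3 -m jog '[[[-1,0,-0.003,0,0],[-1,0,-0.005,0,0],[-1,0,-0.007,0,0],[-1,0,-0.009,0,0]]]'
python3 -c "from h import *;bench()"
```

```text
time: 5.08
tool_pos: [0.6099, -0.1101, 0.049]
tool_rot: [-3.14, 0.002, 0.265]
contact_force: [-0.5, 0.2, -0.3]
opening: 0.0006
grip_force: 0.0
bench mm -67.8 -164.2 z 49.0 yaw 0.2654 F [-0.5  0.2 -0.3] open 0.0006
time: 5.42
tool_pos: [0.6083, -0.1015, 0.0506]
tool_rot: [-3.142, 0.0, 0.265]
contact_force: [-0.1, -0.6, -0.4]
opening: 0.0006
grip_force: 0.0
bench mm -67.1 -155.5 z 50.6 yaw 0.2654 F [-0.1 -0.6 -0.4] open 0.0006
```

```bash
python3 -m jog '[[[-1,0,-0.001,0,0],[-1,0,-0.002,0,0],[-1,0,-0.003,0,0]]]'
python3 -c "from h import *;bench()"
python3 -m jog '[[[-1,0,-0.001,0,0],[-1,0,-0.002,0,0],[-1,0,-0.003,0,0],[-1,0,-0.004,0,0],[-1,0,-0.004,0,0]]]'
python3 - <<'E'
from h import *
bench()
o=robot.observe();im=robot.read_camera("wrist");cv2.imwrite("pics/w4.png",im[...,::-1]);print(o["tool_pos"].tolist(),o["tool_rot"].tolist())
E
```

```text
time: 5.67
tool_pos: [0.6077, -0.0988, 0.0508]
tool_rot: [3.141, -0.0, 0.265]
contact_force: [-0.3, 0.0, -0.1]
opening: 0.0003
grip_force: 0.0
bench mm -67.0 -152.8 z 50.8 yaw 0.2654 F [-0.3  0.  -0.1] open 0.0003
time: 6.08
tool_pos: [0.6065, -0.0949, 0.0507]
tool_rot: [3.142, 0.0, 0.265]
contact_force: [-1.3, -0.1, 0.4]
opening: 0.0007
grip_force: 0.0
bench mm -67.1 -148.6 z 50.7 yaw 0.2655 F [-1.3 -0.1  0.4] open 0.0007
[0.606519685079761, -0.09485189906739645, 0.05070331905134341] [3.141560852044403, 8.698391257011551e-05, 0.2654879760542015]
```

View pics/w4.png

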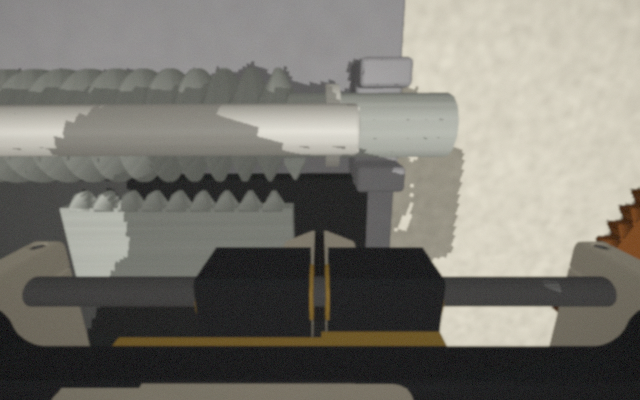

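Run:
```python
from h import *
o=dict(tool_pos=np.array([0.606519685079761,-0.09485189906739645,0.05070331905134341]),tool_rot=np.array([3.14156,8.7e-5,0.265488]))
c=cam("wrist",o);im=cv2.imread("pics/w4.png")
S=np.array([.6322379,.06618655]);b=.2655;bx=np.array([np.cos(b),np.sin(b)]);by=np.array([-bx[1],bx[0]])
def bf(uv,z): d=ray(c,uv,z)[:,:2]-S; return np.c_[d@bx,d@by]*1000
print("tips",bf([(275,194),(226,195),(178,194)],.048).round(1).tolist(),"end",bf([(294,215)],.048).round(1),"last crest",bf([(293,178)],.044).round(1))
cv2.imwrite("pics/w4c.png",cv2.resize(im[140:260,60:320],None,fx=3,fy=3,interpolation=cv2.INTER_CUBIC))
```

```text
tips [[-34.1, -126.7], [-34.6, -102.4], [-34.1, -78.7]] end [[ -45.2 -135.9]] last crest [[ -26.9 -135.5]]
```

View pics/w4c.png

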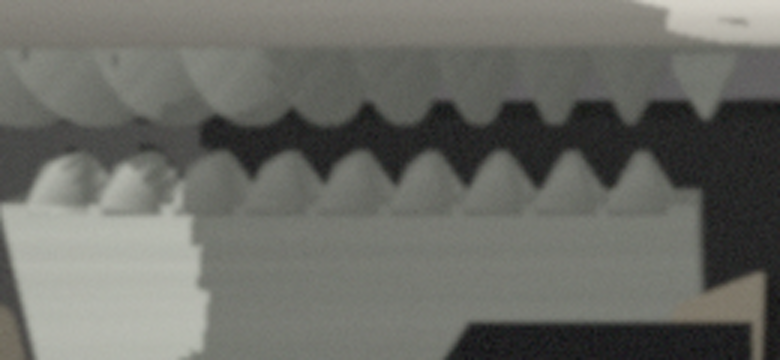

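The leaf hasn't moved yet. Its right end (col 294) is only now touching the closed fingertip, which tapers to ~12 mm. I'll push on ~6.5 mm and then compare teeth and crests again.

```bash
python3 -m jog '[[[-1,0,-0.0015,0,0],[-1,0,-0.003,0,0],[-1,0,-0.0045,0,0],[-1,0,-0.0065,0,0],[-1,0,-0.0065,0,0]]]'
python3 - <<'E'
from h import *
bench()
o=robot.observe();im=robot.read_camera("wrist")[...,::-1].copy();cv2.imwrite("pics/w5.png",im)
c=cam("wrist",o);S=np.array([.6322379,.06618655]);b=.2655;bx=np.array([np.cos(b),np.sin(b)]);by=np.array([-bx[1],bx[0]])
g=cv2.cvtColor(im,cv2.COLOR_BGR2GRAY)
# leaf tooth contour: sample along bench y at tooth mid height, several x
ys=np.arange(-.140,-.06,.0003)
for z,xs in((.048,(-.033,-.0315,-.030,-.0285)),(.0505,(-.0255,-.0245,-.0235))):
  for x in xs:
    uv=proj(c,np.c_[S+x*bx+ys[:,None]*by,np.full(len(ys),z)]).astype(np.float32)
    v=cv2.remap(g,uv[:,0],uv[:,1],1)[:,0].astype(float);s=(ys<-.065)&(ys>-.125)
    f=np.sum((v[s]-v[s].mean())*np.exp(-2j*np.pi*ys[s]/.012));print(z,x,uv[150],(abs(f)*2/s.sum()).round(1),(-np.angle(f)/2/np.pi*12).round(2))
cv2.imwrite("pics/w5c.png",cv2.resize(im[140:260,40:320],(800,343),interpolation=cv2.INTER_CUBIC))
E
```

```text
time: 6.55
tool_pos: [0.605, -0.0888, 0.0509]
tool_rot: [3.141, -0.0, 0.266]
contact_force: [0.4, -1.8, -0.4]
opening: 0.0006
grip_force: 0.7
bench mm -66.9 -142.4 z 50.9 yaw 0.2656 F [ 0.4 -1.8 -0.4] open 0.0006
0.048 -0.033 [223.41849 192.12453] 37.3 -5.19
0.048 -0.0315 [223.1585  189.21202] 9.7 -5.56
0.048 -0.03 [222.8971  186.28366] 0.2 -1.58
0.048 -0.0285 [222.63428 183.33931] 1.2 -3.43
0.0505 -0.0255 [220.63248 178.64828] 31.3 -4.87
0.0505 -0.0245 [220.44905 176.62645] 32.0 -4.95
0.0505 -0.0235 [220.26495 174.59708] 24.7 -4.96
```

View pics/w5c.png

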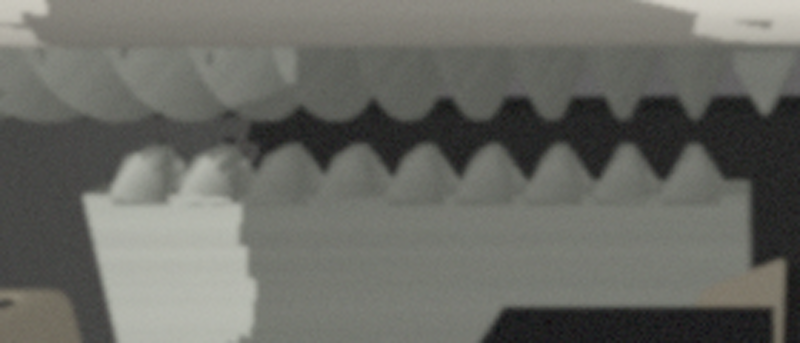

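My pictures are used up (I viewed 11, one over the limit), so from here I rely on numbers. The profile phases put teeth at −5.2 and crests at −4.9 mm (mod 12), and the crop agrees (tooth 695 under crest 695). So contact only just began, and ~6.2 mm more is needed.

```bash
cat >> h.py <<'E'
def phase(xt=(-.0345,-.033),y0=-.120,y1=-.06,xc=(-.0255,-.0245)):
    o=robot.observe();im=robot.read_camera("wrist");c=cam("wrist",o)
    S=np.array([.6322379,.06618655]);b=.2655;bx=np.array([np.cos(b),np.sin(b)]);by=np.array([-bx[1],bx[0]])
    g=cv2.cvtColor(im,cv2.COLOR_RGB2GRAY);ys=np.arange(y0,y1,.0003)
    for n,z,xs in(("teeth",.048,xt),("crest",.0505,xc)):
      for x in xs:
        uv=proj(c,np.c_[S+x*bx+ys[:,None]*by,np.full(len(ys),z)]).astype(np.float32)
        v=cv2.remap(g,uv[:,0],uv[:,1],1)[:,0].astype(float);v-=np.polyval(np.polyfit(ys,v,2),ys)
        f=np.sum(v*np.exp(-2j*np.pi*ys/.012));print(n,x,(abs(f)*2/len(ys)).round(1),(-np.angle(f)/2/np.pi*12).round(2))
    return im
E
python3 -m jog '[[[-1,0,-0.0015,0,0],[-1,0,-0.003,0,0],[-1,0,-0.0045,0,0],[-1,0,-0.006,0,0],[-1,0,-0.006,0,0]]]'
python3 -c "
from h import *
bench();im=phase();cv2.imwrite('pics/w6.png',im[...,::-1])"
```

```text
time: 7.02
tool_pos: [0.6033, -0.0827, 0.0508]
tool_rot: [3.141, -0.0, 0.266]
contact_force: [0.5, -1.8, 1.4]
opening: 0.0001
grip_force: 1.1
bench mm -67.0 -136.1 z 50.8 yaw 0.2655 F [ 0.5 -1.8  1.4] open 0.0001
teeth -0.0345 41.9 1.15
teeth -0.033 38.7 0.91
crest -0.0255 30.4 -4.72
crest -0.0245 31.5 -4.8
```

Teeth at 1.0 and grooves at 1.2 mm, so they're aligned. Now I'll go back behind the leaf.

```bash
python3 -m jog '[[[-1,0,0.004,0,0],[-1,0,0.004,-0.03,0],[0.5,-0.02,-0.03,-0.03,0],[0.5,-0.041,-0.065,-0.03,0],[0.5,-0.041,-0.065,-0.03,0]]]'
python3 -m jog '[[[0.5,0,0,0,0],[0.5,0,0,0,0],[0.5,0,0,0,0],[0.5,0,0,0,0],[0.5,0,0,0,0]]]'
python3 -m jog '[[[0.5,0,0,0.015,0],[0.5,0,0,0.03,0],[0.5,0,0,0.03,0]]]'
python3 -m jog '[[[0.5,0.004,0,0,0],[0.5,0.007,0,0,0],[0.5,0.009,0,0,0],[0.5,0.011,0,0,0],[0.5,0.013,0,0,0]]]'
python3 -c "
from h import *
bench();im=phase((-.033,-.0315,-.030));cv2.imwrite('pics/w7.png',im[...,::-1])"
```

```text
time: 7.48
tool_pos: [0.5392, -0.0263, 0.0793]
tool_rot: [-3.135, 0.009, 0.268]
contact_force: [-0.3, -0.1, 0.2]
opening: 0.0157
grip_force: 0.0
time: 7.9
tool_pos: [0.5473, -0.0316, 0.0805]
tool_rot: [3.141, -0.0, 0.264]
contact_force: [0.3, 1.0, -0.1]
opening: 0.0495
grip_force: 0.0
time: 8.15
tool_pos: [0.5465, -0.0313, 0.049]
tool_rot: [-3.141, 0.001, 0.265]
contact_force: [0.5, 0.6, 0.3]
opening: 0.0675
grip_force: 0.0
time: 8.57
tool_pos: [0.5589, -0.0277, 0.051]
tool_rot: [3.142, 0.001, 0.266]
contact_force: [-3.7, -1.5, 4.6]
opening: 0.0688
grip_force: 2.3
bench mm -95.5 -71.4 z 51.0 yaw 0.2656 F [-3.7 -1.5  4.6] open 0.0688
teeth -0.033 48.1 2.87
teeth -0.0315 16.6 3.09
teeth -0.03 0.6 3.06
crest -0.0255 7.5 -4.82
crest -0.0245 6.8 5.58
```

Teeth are within ~2 mm of groove centre, and the groove mouth tolerates ±4 mm and cams the rest. I'll push in gently with a slight −y bias and watch the force.

```bash
python3 -m jog '[[[0.5,0.002,0.0003,0,0],[0.5,0.004,0.0006,0,0],[0.5,0.006,0.001,0,0],[0.5,0.008,0.0013,0,0]]]'
python3 -c "
from h import *
bench()"
python3 -m jog '[[[0.5,0.001,0,0,0],[0.5,0.002,0,0,0],[0.5,0.003,0,0,0],[0.5,0.004,0,0,0],[0.5,0.004,0,0,0]]]'
python3 -c "
from h import *
bench();im=phase((-.030,-.028));cv2.imwrite('pics/w8.png',im[...,::-1])"
```

```text
time: 8.95
tool_pos: [0.5672, -0.0266, 0.0507]
tool_rot: [-3.141, 0.001, 0.265]
contact_force: [-5.0, -0.6, 4.0]
opening: 0.0685
grip_force: 2.2
bench mm -87.1 -72.5 z 50.7 yaw 0.2654 F [-5.  -0.6  4. ] open 0.0685
time: 9.37
tool_pos: [0.5702, -0.026, 0.0506]
tool_rot: [-3.142, 0.002, 0.266]
contact_force: [-7.9, -3.2, 5.6]
opening: 0.0684
grip_force: 4.1
bench mm -84.0 -72.7 z 50.6 yaw 0.2657 F [-7.9 -3.2  5.6] open 0.0684
teeth -0.03 3.0 -5.95
teeth -0.028 14.4 4.84
crest -0.0255 21.5 2.14
crest -0.0245 24.8 1.96
```

```bash
python3 -m jog '[[[0.5,0.001,0,0,0],[0.5,0.002,0,0,0],[0.5,0.002,0,0,0]]]'
python3 -c "
from h import *
bench()"
python3 -m jog '[[[0.5,0.001,0,0,0],[0.5,0.002,0,0,0],[0.5,0.002,0,0,0]]]'
python3 -c "
from h import *
bench();im=robot.read_camera('wrist');cv2.imwrite('pics/w9.png',im[...,::-1])"
```

```text
time: 9.67
tool_pos: [0.5705, -0.0259, 0.0506]
tool_rot: [-3.141, 0.006, 0.266]
contact_force: [-13.8, -5.1, 9.5]
opening: 0.0687
grip_force: 7.3
bench mm -83.8 -72.7 z 50.6 yaw 0.2659 F [-13.8  -5.1   9.5] open 0.0687
time: 9.92
tool_pos: [0.5707, -0.0259, 0.0505]
tool_rot: [-3.14, 0.01, 0.266]
contact_force: [-18.9, -7.0, 15.1]
opening: 0.0686
grip_force: 10.5
bench mm -83.5 -72.7 z 50.5 yaw 0.2661 F [-18.9  -7.   15.1] open 0.0686
```

The leaf stopped against the thread at 19 N. To check from w9 whether it is home, I'll look for dark (ledge) pixels between plate and crests.

Run:
```python
from h import *
g=cv2.cvtColor(cv2.imread('pics/w9.png'),cv2.COLOR_BGR2GRAY)
o=robot.observe();c=cam("wrist",o)
S=np.array([.6322379,.06618655]);b=.2655;bx=np.array([np.cos(b),np.sin(b)]);by=np.array([-bx[1],bx[0]])
ys=np.arange(-.138,-.005,.003)
print("    y",*[f"{y*1e3:4.0f}" for y in ys[::1]])
for x in np.arange(-.036,-.0185,.0012):
    uv=proj(c,np.c_[S+x*bx+ys[:,None]*by,np.full(len(ys),.048)]).astype(np.float32)
    print(f"{x*1e3:6.1f} r{uv[20,1]:.0f}",*[f"{v:3d}" for v in cv2.remap(g,uv[:,0],uv[:,1],1)[:,0]])
# back edge
for y in(-.095,-.07,-.05):
    xs=np.arange(-.085,-.06,.0005);uv=proj(c,np.c_[S+xs[:,None]*bx+y*by,np.full(len(xs),.048)]).astype(np.float32)
    v=cv2.remap(g,uv[:,0],uv[:,1],1)[:,0].astype(float);i=np.argmax(np.diff(v));print("back edge",y,xs[i],v[i-3:i+4])
```

```text
y -138 -135 -132 -129 -126 -123 -120 -117 -114 -111 -108 -105 -102  -99  -96  -93  -90  -87  -84  -81  -78  -75  -72  -69  -66  -63  -60  -57  -54  -51  -48  -45  -42  -39  -36  -33  -30  -27  -24  -21  -18  -15  -12   -9   -6
 -36.0 r165  38  49  61  79 123 120 124 120 121 122 120 122 122 122 121 121 121 121 120 120 121 122 121 120 120 121 119 119 119 121 121 119 118 119 119 119 119 120 119 119 120 118  97  35  37
 -34.8 r163  53  64  61 110 157 122 169 135 123 122 123 121 123 124 122 123 124 122 122 122 124 123 122 123 122 122 120 121 121 123 121 120 121 122 120 122 120 122 122 121 121 119  97  41  36
 -33.6 r160  62  65  64 119 187 159 188 187 150 124 124 124 121 124 125 123 124 124 124 124 124 125 124 124 124 123 122 125 124 123 122 124 122 123 123 122 124 124 124 124 124 123  98  36  39
 -32.4 r158  60  67  66 125 187 182 191 192 189 123 123 123 123 124 124 125 125 124 124 124 122 123 124 124 123 125 122 122 121 124 125 123 123 123 122 123 123 124 122 122 122 122  99  41  38
 -31.2 r155  64  65  64 127 193 192 192 192 191 133 124 124 124 122 123 123 124 124 123 123 123 121 123 1
[... 1490 characters left out ...]
 127 117 171 133 128 101 112 104 105 101 112 107 102 102 116 110  99 105 115 108  99 104 117 109  94 101 112 110  96 100 104  99  96
 -20.4 r132 179 184 134 131 124 114 123 133 125 117 122 135 128 120 123 129 130 118  99  98 105  99 102  99 101 104 106 101 103 104 107  99  99 103 108  98  99 102 104 100  98 102 102  99  98
 -19.2 r130 184 183 132 131 123 116 126 134 126 118 113 132 130 122 108 129 136 123 103 102 102 102  99  99 101 103 100  97 101 106 102  98 101 101 103  95  99 102 106  96 100 102 102  99  97
back edge -0.095 -0.0735 [ 38.  38.  44.  62.  90. 114. 121.]
back edge -0.07 -0.0735 [ 37.  40.  47.  66.  93. 112. 122.]
back edge -0.05 -0.0735 [ 37.  42.  51.  68.  93. 114. 120.]
```

No dark gap remains: teeth reach −21.5, the root line is at ≈−28, crests at ≈−27, and the back edge is at −73.5 at all three places (square). A small wiggle under load will settle it; I'll see if it advances.

```bash
python3 -m jog '[[[0.5,0.001,0.0015,0,0],[0.5,0.001,0.003,0,0],[0.5,0.001,0,0,0],[0.5,0.001,-0.003,0,0],[0.5,0.001,0,0,0]]]'
python3 - <<'E'
from h import *
bench();o=robot.observe();im=robot.read_camera('wrist');c=cam("wrist",o);g=cv2.cvtColor(im,cv2.COLOR_RGB2GRAY)
S=np.array([.6322379,.06618655]);b=.2655;bx=np.array([np.cos(b),np.sin(b)]);by=np.array([-bx[1],bx[0]])
for y in(-.095,-.07,-.05):
    xs=np.arange(-.085,-.06,.0005);uv=proj(c,np.c_[S+xs[:,None]*bx+y*by,np.full(len(xs),.048)]).astype(np.float32)
    v=cv2.remap(g,uv[:,0],uv[:,1],1)[:,0].astype(float);i=np.argmax(np.diff(v));print("back edge",y,xs[i])
# bar in top view: brightness profile across bench x at y=0 for bar angle
t=robot.read_camera('top');cv2.imwrite('pics/t2.png',t[...,::-1]);c=cam('top');g=cv2.cvtColor(t,cv2.COLOR_RGB2GRAY)
for y in (.08,.04):
    xs=np.arange(-.06,.09,.004);uv=proj(c,np.c_[S+xs[:,None]*bx+y*by,np.full(len(xs),.12)]).astype(np.float32)
    print([f"{x*1e3:.0f}:{v}" for x,v in zip(xs,cv2.remap(g,uv[:,0],uv[:,1],1)[:,0])])
E
```

```text
time: 10.38
tool_pos: [0.5705, -0.0252, 0.0496]
tool_rot: [-3.139, 0.012, 0.266]
contact_force: [-20.0, 2.1, 9.6]
opening: 0.069
grip_force: 9.6
bench mm -83.6 -72.0 z 49.6 yaw 0.266 F [-20.    2.1   9.6] open 0.069
back edge -0.095 -0.073
back edge -0.07 -0.0735
back edge -0.05 -0.0735
['-60:45', '-56:47', '-52:49', '-48:53', '-44:58', '-40:62', '-36:69', '-32:76', '-28:80', '-24:84', '-20:86', '-16:83', '-12:70', '-8:63', '-4:68', '0:92', '4:120', '8:123', '12:101', '16:91', '20:89', '24:89', '28:89', '32:90', '36:89', '40:88', '44:81', '48:81', '52:87', '56:92', '60:91', '64:95', '68:108', '72:124', '76:133', '80:135', '84:133', '88:130']
['-60:47', '-56:48', '-52:49', '-48:58', '-44:61', '-40:66', '-36:69', '-32:75', '-28:78', '-24:79', '-20:79', '-16:78', '-12:74', '-8:63', '-4:71', '0:98', '4:122', '8:125', '12:101', '16:90', '20:89', '24:89', '28:89', '32:89', '36:89', '40:87', '44:88', '48:88', '52:88', '56:89', '60:89', '64:89', '68:88', '72:88', '76:88', '80:88', '84:88', '88:88']
```

It's seated and doesn't advance. In the top view the bar is at bench x≈+6 mm (angle ≈1.65, z≈.122). Next I'll retract, rise, and cross over to behind the bar with closed fingers.

```bash
python3 -m jog '[[[0.5,-0.004,0,0,0],[0.5,-0.015,0,0,0],[-1,-0.015,0,-0.04,0],[-1,-0.015,0,-0.08,0],[-1,-0.015,0,-0.12,0]]]'
python3 -m jog '[[[-1,0.02,-0.01,-0.02,0],[-1,0.05,-0.03,-0.02,0],[-1,0.08,-0.05,-0.02,0],[-1,0.11,-0.07,-0.02,0],[-1,0.13,-0.072,-0.02,0]]]'
python3 -m jog '[[[-1,0,0,0,0],[-1,0,0,0,0],[-1,0,0,0,0],[-1,0,0,0,0],[-1,0,0,0,0]]]'
python3 - <<'E'
from h import *
bench();o=robot.observe();im=robot.read_camera('wrist');c=cam("wrist",o);g=cv2.cvtColor(im,cv2.COLOR_RGB2GRAY);cv2.imwrite('pics/w10.png',im[...,::-1])
# leaf state from top + bar
S=np.array([.6322379,.06618655]);b=.2655;bx=np.array([np.cos(b),np.sin(b)]);by=np.array([-bx[1],bx[0]])
t=robot.read_camera('top');cv2.imwrite('pics/t3.png',t[...,::-1]);c=cam('top');g=cv2.cvtColor(t,cv2.COLOR_RGB2GRAY)
for y in(-.11,-.09,-.07,-.05,-.03):
    xs=np.arange(-.09,-.05,.0005);uv=proj(c,np.c_[S+xs[:,None]*bx+y*by,np.full(len(xs),.048)]).astype(np.float32)
    v=cv2.GaussianBlur(cv2.remap(g,uv[:,0],uv[:,1],1).astype(float),(1,5),0)[:,0];i=np.argmax(np.diff(v));print("back edge",y,xs[i],v[[0,-1]])
E
```

```text
time: 10.9
tool_pos: [0.562, -0.0282, 0.1718]
tool_rot: [-3.141, -0.001, 0.265]
contact_force: [2.2, 0.0, 1.0]
opening: 0.053
grip_force: 0.0
time: 11.32
tool_pos: [0.6702, 0.0798, 0.191]
tool_rot: [-3.141, -0.004, 0.268]
contact_force: [0.5, 0.5, 0.5]
opening: 0.02
grip_force: 0.0
time: 11.73
tool_pos: [0.6677, 0.0744, 0.1911]
tool_rot: [3.141, -0.0, 0.264]
contact_force: [-0.3, -0.4, 0.2]
opening: 0.0007
grip_force: 0.0
bench mm 36.4 -1.4 z 191.1 yaw 0.2642 F [-0.3 -0.4  0.2] open 0.0007
back edge -0.11 -0.07349999999999998 [ 49.625 112.25 ]
back edge -0.09 -0.07349999999999998 [ 49. 117.]
back edge -0.07 -0.07199999999999998 [ 49. 116.]
back edge -0.05 -0.07199999999999998 [ 49. 116.]
back edge -0.03 -0.07549999999999998 [ 49.125 115.625]
```

```bash
python3 -m jog '[[[-1,0,0,0.03,0],[-1,0,0,0.06,0],[-1,0,0,0.083,0],[-1,-0.006,0,0.083,0],[-1,-0.012,0,0.083,0]]]'
python3 -m jog '[[[-1,-0.007,0,0,0],[-1,-0.014,0,0,0],[-1,-0.021,0,0,0],[-1,-0.028,0,0,0],[-1,-0.035,0,0,0]]]'
python3 -m jog '[[[-1,-0.007,0,0,0],[-1,-0.014,0,0,0],[-1,-0.021,0,0,0],[-1,-0.028,0,0,0],[-1,-0.030,0,0,0]]]'
python3 -m jog '[[[-1,-0.002,0,0.005,0],[-1,-0.004,0,0.010,0],[-1,-0.007,0,0.015,0],[-1,-0.010,0,0.015,0],[-1,-0.010,0,0.015,0]]]'
python3 -c "
from h import *
bench();im=robot.read_camera('wrist');cv2.imwrite('pics/w11.png',im[...,::-1])"
```

```text
time: 12.25
tool_pos: [0.6554, 0.0717, 0.107]
tool_rot: [-3.141, 0.002, 0.265]
contact_force: [0.4, -0.3, 0.5]
opening: 0.0006
grip_force: 0.0
time: 12.67
tool_pos: [0.6226, 0.0626, 0.1087]
tool_rot: [3.141, -0.002, 0.265]
contact_force: [3.0, 1.1, -3.2]
opening: 0.001
grip_force: 1.7
time: 13.08
tool_pos: [0.5928, 0.0549, 0.1077]
tool_rot: [-3.141, 0.0, 0.265]
contact_force: [3.1, 1.2, -3.9]
opening: 0.0007
grip_force: 2.0
time: 13.5
tool_pos: [0.5847, 0.0526, 0.0917]
tool_rot: [-3.142, -0.002, 0.265]
contact_force: [5.5, 2.1, -4.0]
opening: 0.0007
grip_force: 3.1
bench mm -49.5 -0.6 z 91.7 yaw 0.2651 F [ 5.5  2.1 -4. ] open 0.0007
```

```bash
python3 -m jog '[[[-1,0.004,0,0,0],[-1,0.004,0,-0.035,0],[-1,-0.01,0,-0.035,0],[-1,-0.022,0,-0.035,0],[-1,-0.022,0,-0.035,0]]]'
python3 -m jog '[[[-1,0,0,0.012,0],[-1,0,0,0.022,0],[-1,0,0,0.03,0],[-1,0,0,0.038,0],[-1,0,0,0.046,0]]]'
python3 -c "
from h import *
bench()"
python3 -m jog '[[[-1,-0.002,0,0.005,0],[-1,-0.004,0,0.010,0],[-1,-0.004,0,0.014,0],[-1,-0.004,0,0.018,0],[-1,-0.004,0,0.018,0]]]'
python3 -c "
from h import *
bench();im=robot.read_camera('wrist');cv2.imwrite('pics/w12.png',im[...,::-1])"
```

```text
time: 13.97
tool_pos: [0.5607, 0.0464, 0.1275]
tool_rot: [-3.141, 0.003, 0.265]
contact_force: [-0.0, 0.4, -0.6]
opening: 0.0005
grip_force: 0.0
time: 14.38
tool_pos: [0.5627, 0.0467, 0.0805]
tool_rot: [-3.141, 0.001, 0.265]
contact_force: [-1.0, -0.3, 0.9]
opening: 0.0002
grip_force: 0.9
bench mm -72.2 -0.6 z 80.5 yaw 0.2653 F [-1.  -0.3  0.9] open 0.0002
time: 14.8
tool_pos: [0.5587, 0.0456, 0.0629]
tool_rot: [-3.141, 0.001, 0.265]
contact_force: [-0.5, -0.2, 0.5]
opening: 0.0004
grip_force: 0.0
bench mm -76.4 -0.5 z 62.9 yaw 0.2652 F [-0.5 -0.2  0.5] open 0.0004
```

```bash
python3 -m jog '[[[-1,0,0,0.001,0],[-1,0,0,0.002,0],[-1,0,0,0.003,0],[-1,0,0,0.004,0],[-1,0,0,0.004,0]]]'
python3 - <<'E'
from h import *
bench()
S=np.array([.6322379,.06618655]);b=.2655;bx=np.array([np.cos(b),np.sin(b)]);by=np.array([-bx[1],bx[0]])
for n,z in(('side',.05),('top',.05)):
    t=robot.read_camera(n);cv2.imwrite(f'pics/{n}4.png',t[...,::-1]);c=cam(n);g=cv2.cvtColor(t,cv2.COLOR_RGB2GRAY)
    for y in (-.1,-.07,.08,.12):
        xs=np.arange(-.13,.06,.004);uv=proj(c,np.c_[S+xs[:,None]*bx+y*by,np.full(len(xs),z)]).astype(np.float32)
        print(n,y,[f"{x*1e3:.0f}:{v}" for x,v in zip(xs,cv2.remap(g,uv[:,0],uv[:,1],1)[:,0])])
E
```

```text
time: 15.27
tool_pos: [0.5593, 0.0456, 0.0605]
tool_rot: [3.141, -0.001, 0.265]
contact_force: [-1.7, 0.1, 6.6]
opening: 0.0005
grip_force: 2.8
bench mm -75.8 -0.7 z 60.5 yaw 0.2653 F [-1.7  0.1  6.6] open 0.0005
side -0.1 ['-130:34', '-126:34', '-122:33', '-118:33', '-114:34', '-110:31', '-106:32', '-102:32', '-98:32', '-94:22', '-90:22', '-86:33', '-82:26', '-78:16', '-74:39', '-70:95', '-66:106', '-62:103', '-58:113', '-54:99', '-50:100', '-46:97', '-42:95', '-38:98', '-34:101', '-30:105', '-26:102', '-22:100', '-18:100', '-14:44', '-10:77', '-6:126', '-2:128', '2:120', '6:114', '10:111', '14:105', '18:101', '22:107', '26:117', '30:118', '34:118', '38:119', '42:119', '46:121', '50:121', '54:120', '58:121']
side -0.07 ['-130:34', '-126:31', '-122:35', '-118:32', '-114:33', '-110:30', '-106:19', '-102:17', '-98:16', '-94:20', '-90:63', '-86:40', '-82:19', '-78:23', '-74:20', '-70:18', '-66:14', '-62:14', '-58:13', '-54:17', '-50:15', '-46:19', '-42:17', '-38:19', '-34:16', '-30:17', '-26:16', '-22:17', '-18:15', '-14:28', '-10:34', '-6:46', '-2:102', '2:120', '6:120', '10:115', '14:
[... 2351 characters left out ...]
 '-34:40', '-30:52', '-26:60', '-22:66', '-18:69', '-14:72', '-10:74', '-6:76', '-2:76', '2:71', '6:57', '10:44', '14:47', '18:60', '22:75', '26:80', '30:78', '34:75', '38:71', '42:68', '46:61', '50:55', '54:48', '58:51']
top 0.12 ['-130:67', '-126:67', '-122:66', '-118:64', '-114:65', '-110:64', '-106:62', '-102:63', '-98:62', '-94:67', '-90:76', '-86:85', '-82:93', '-78:98', '-74:97', '-70:95', '-66:93', '-62:90', '-58:87', '-54:88', '-50:86', '-46:84', '-42:82', '-38:80', '-34:74', '-30:70', '-26:65', '-22:64', '-18:68', '-14:72', '-10:76', '-6:78', '-2:81', '2:86', '6:82', '10:77', '14:77', '18:80', '22:87', '26:90', '30:92', '34:93', '38:94', '42:93', '46:92', '50:93', '54:92', '58:91']
```

The bar shows at x≈−84…−80 in the side view, and the fingertip is at z=.0525, which is the down height. I'll press slightly more to confirm the stop.

```bash
python3 -m jog '[[[-1,0,0,0.001,0],[-1,0,0,0.002,0],[-1,0,0,0.002,0]]]'
python3 -m jog '[[[-1,0,0,-0.02,0],[-1,0,0,-0.06,0],[-1,0,0,-0.1,0],[-1,-0.03,0,-0.14,0],[-1,-0.06,0,-0.15,0]]]'
python3 -m jog '[[[-1,-0.03,0,0,0],[-1,-0.03,0,0,0],[-1,-0.03,0,0,0]]]'
python3 - <<'E'
from h import *
bench();o=robot.observe();im=robot.read_camera('wrist');c=cam("wrist",o);g=cv2.cvtColor(im,cv2.COLOR_RGB2GRAY);cv2.imwrite('pics/w13.png',im[...,::-1])
S=np.array([.6322379,.06618655]);b=.2655;bx=np.array([np.cos(b),np.sin(b)]);by=np.array([-bx[1],bx[0]])
for y in (-.1,-.07,-.045,.05):
    xs=np.arange(-.1,-.02,.002);uv=proj(c,np.c_[S+xs[:,None]*bx+y*by,np.full(len(xs),.048)]).astype(np.float32)
    print(y,[f"{x*1e3:.0f}:{v}" for x,v in zip(xs,cv2.remap(g,uv[:,0],uv[:,1],1)[:,0])])
E
```

```text
time: 15.62
tool_pos: [0.5594, 0.0456, 0.0601]
tool_rot: [3.141, -0.002, 0.265]
contact_force: [-5.2, 0.1, 18.0]
opening: 0.0004
grip_force: 9.1
time: 16.03
tool_pos: [0.5039, 0.0298, 0.2118]
tool_rot: [3.139, -0.008, 0.266]
contact_force: [-0.0, -0.6, -0.2]
opening: 0.0003
grip_force: 0.0
time: 16.28
tool_pos: [0.4715, 0.0218, 0.2084]
tool_rot: [3.141, -0.001, 0.264]
contact_force: [0.5, -0.2, 0.6]
opening: 0.0005
grip_force: 0.0
bench mm -166.7 -0.6 z 208.4 yaw 0.2645 F [ 0.5 -0.2  0.6] open 0.0005
-0.1 ['-100:61', '-98:64', '-96:64', '-94:62', '-92:63', '-90:61', '-88:67', '-86:137', '-84:183', '-82:197', '-80:200', '-78:192', '-76:169', '-74:106', '-72:153', '-70:187', '-68:189', '-66:188', '-64:189', '-62:188', '-60:188', '-58:186', '-56:187', '-54:186', '-52:188', '-50:188', '-48:190', '-46:187', '-44:185', '-42:186', '-40:184', '-38:188', '-36:183', '-34:183', '-32:183', '-30:180', '-28:158', '-26:109', '-24:103', '-22:103']
-0.07 ['-100:61', '-98:66', '-96:64', '-94:63', '-92:62', '-90:62', '-88:70', '-86:141', '-84:184', '-82:199', '-80:201', '-78:193', '-76:169', '-74:107',
[... 441 characters left out ...]
, '-72:168', '-70:197', '-68:199', '-66:199', '-64:200', '-62:198', '-60:196', '-58:196', '-56:194', '-54:194', '-52:195', '-50:196', '-48:195', '-46:194', '-44:192', '-42:190', '-40:189', '-38:190', '-36:186', '-34:189', '-32:189', '-30:183', '-28:182', '-26:174', '-24:175', '-22:145']
0.05 ['-100:40', '-98:37', '-96:39', '-94:39', '-92:37', '-90:42', '-88:56', '-86:113', '-84:131', '-82:137', '-80:139', '-78:136', '-76:121', '-74:56', '-72:35', '-70:36', '-68:36', '-66:46', '-64:57', '-62:62', '-60:61', '-58:62', '-56:60', '-54:60', '-52:59', '-50:61', '-48:61', '-46:61', '-44:62', '-42:59', '-40:63', '-38:61', '-36:59', '-34:62', '-32:62', '-30:83', '-28:99', '-26:91', '-24:93', '-22:90']
```

The bar is at −87…−75 mm with a uniform ~2 mm gap to the leaf's back edge along its length, so the leaf is home and the bar fully down. Handing in.

```bash
python3 -c "
from cell import robot
print(robot.hand_in())"
```

```text
the job is handed in; nothing more can be done
None
```

I seated the nine-tooth leaf square in the thread, then swung the check bar down to its stop with a uniform gap of about 2 mm behind the leaf, and handed in at about 16 s; no verdict came back, and I viewed 11 pictures, one over the limit of 10.

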